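# Wipe the leftover washers into the catch tray

### The job

Take the orange scraper from its stand and wipe all five loose washers off the steel plate, over its open front edge, into the catch tray; move them with the scraper only, never with the gripper. Then lean the scraper back on its stand the way it was, lower edge behind the lip and leaning on the upright, and let go; leave everything else alone.

Things in the scene. Friction and masses are not known exactly. Their poses are not given: they have to be found in the camera images.
- station: Fixed blue sorting block with a bare steel plate on top, surface 50 mm above the table. Origin on the table; own +x away from the robot, +y left, +z up. In this frame the plate spans x -60 mm (open front edge) to +90 mm and y -100 to +100 mm; blue lips 12 mm high stand along its sides and back. Lamp posts 22 mm square rise at x 42, y +-124 mm.
- tray (a point): Middle of the floor of the grey catch tray, in front of and below the plate's open edge; same axes as the station, at its x -107, y 0, z 6 mm. Inside it measures 95 mm (x) by 206 mm (y). Side walls reach 35 mm and the front wall, 5 mm thick, 40 mm above the table.
- lamp_bar (a point): Centre of the grey lamp bar across the back of the plate, at station x 42 mm, 245 mm above the table. It is 30 mm deep (x), 275 mm long, 26 mm high: underside 182 mm above the plate. An upright gripper holding the scraper hits it; one leaning about 35 degrees back towards the robot passes below.
- stand: Fixed red leaning stand for the scraper. Origin on the table under the middle of its base (100 x 220 mm, 8 mm thick); own +x away from the robot. Upright panel on the robot's side: x -45 to -35 mm, 85 mm high, 220 mm wide. Low lip on the far side: x 31 to 39 mm, 22 mm high.
- stand_seat (a point): Where the middle of the scraper's lower edge belongs: on the stand's base just on the robot's side of the lip (stand x 25, y 0, z 11 mm; same axes). Standing there the scraper leans back on the upright's top edge, about 36 degrees from vertical, its top towards the robot.
- scraper_grip (a point): Centre of the wooden grip bar (22 mm thick, 130 wide, 40 tall) along the top of the scraper, a flat orange board 170 mm wide (own y), 10 thick (own x), 170 tall (own z, up from the lower edge), 0.28 kg. 150 mm above the lower edge, 20 below the top. Own x is the face normal, away from the robot at the start. Grasp across the 22 mm, fingers along own -z. Starts leaning on the stand.
- scraper_foot (a point): Middle of the scraper's straight lower edge, the wiping edge (10 mm thick, 170 mm wide). Same axes as scraper_grip.
- washer1: Loose brass washer, a flat disc 26 mm across and 6 mm thick, 18 g, lying on the plate. Origin at its centre.
- washer2: Loose black plastic washer, a flat disc 26 mm across and 6 mm thick, 18 g, lying on the plate. Origin at its centre.
- washer3: Loose brass washer, a flat disc 26 mm across and 6 mm thick, 18 g, lying on the plate. Origin at its centre.
- washer4: Loose brass washer, a flat disc 26 mm across and 6 mm thick, 18 g, lying on the plate. Origin at its centre.
- washer5: Loose black plastic washer, a flat disc 26 mm across and 6 mm thick, 18 g, lying on the plate. Origin at its centre.
- tape_roll: Bystander, to be left alone: roll of brown packing tape lying flat, 84 mm across, 48 mm high. Origin in the middle of its underside.
- cup: Bystander, to be left alone: blue plastic cup, 66 mm across, 60 mm high. Origin in the middle of its underside.
- screwdriver: Bystander, to be left alone: screwdriver with a yellow handle, lying flat. Origin on its underside, length along own x.
- wrench: Bystander, to be left alone: steel wrench, lying flat. Origin on its underside, length along own x.
- spray: Bystander, to be left alone: white bottle with a red cap, 56 mm across, 150 mm high. Origin in the middle of its underside.
- carton: Bystander, to be left alone: small cardboard carton 110 x 150 x 70 mm. Origin in the middle of its underside.
- mug: Bystander, to be left alone: white mug, 76 mm across, 90 mm high. Origin in the middle of its underside.
Mind the look-alikes: they are no part of the job. Leave any yellow look-alike of the stand alone.

How it is judged:
By the outcome, as a careful person would: the job done as asked, in the order asked, and still so for the second after the job is handed in, with the robot touching nothing.
It also fails if it takes over 56 s, if anything falls off the work surface, if the arm or the gripper's body presses on something with over 40 N, if the wrist force passes 120 N, or if a joint passes its speed limit or range.

### The arm

A 6-joint arm with a two-finger parallel gripper is mounted at the origin on the work surface. World frame = base frame: x ahead of the robot, y to its left, z up, the work surface at z = 0. Lengths are in mm, angles in rad, forces in N, time in s.
With the tool pointing down it reaches from about 250 to 725 mm from the base axis. Payload 9.7 kg.
Tool frame: the origin (TCP) lies midway between the tips of the shut fingers; the grasp point (between the pads) lies 19 mm behind it (robot.grip_point_offset is the distance from the TCP to the grasp point, in mm); z points along the fingers, y is the line along which they close (so a half turn about z gives the same grasp; the last joint's range is limited). The gripper opens to 85 mm and grips with 20 to 120 N. Pads are 22 mm wide; open, the fingers measure 114 mm over their backs; the gripper's body (76 mm by 85 mm) begins 54 mm behind the grasp point. The pads swing forward as they close: fully open they stand 13 mm farther back than shut.
Start: joints at [0, 0.087, 0.176, 1.66, 0, 1.571], TCP at [549.997, -0, 231.284] pointing down, gripper open.
Joint ranges: [-3.13, 3.13], [-0.85, 1.81], [-1.15, 1.24], [-2.2, 2.28], [-1.44, 1.52], [-3.14, 3.14]. Speed limits (rad/s): [2.22, 2.22, 2.57, 3.14, 3.14, 3.14].

### API

Orientations are given as a unit quaternion [x, y, z, w].
In Python, from station import robot gives the robot as it stands.
- The arm moves only by the tool servo_tool, never from a script. Its argument "steps" is a list of rows, each a list of 6 numbers: the shift along the tool's x, y, z scaled (see below), then the turn, a rotation vector about the tool's x, y, z scaled (see below). A call has 1 to 8 rows; each row is the pose to reach, as a shift and turn from the pose commanded when the call began, along the tool's axes at that moment, turning the shorter way round; what a row does not reach only later rows make up. The controller multiplies each number of a shift by 100 mm and each number of a turn by pi rad. A row lasts 1/8 s, in which the tool goes at most 62.5 mm and 10.7 degrees, less where a joint would pass 70% of its speed; a pose out of reach is approached as far as the arm can. A call with a number of a shift or a turn outside -1 to 1 is refused whole. A call with a gripper value outside its range is refused whole. "gripper" is the gripper command: -1 is shut, 1 is fully open, values between are in proportion, set as the call begins (left out, the last holds). The fingers move at their own pace and stop on an object; "force" is the grip in N (left out, the last holds). Time passes only in rows, so rows that repeat a pose let the fingers close. It gives the time, the measured TCP pose, the force, the opening and the grip force at its end, in the units of the state.
- robot.get_state(): the state, without advancing time (a new reading comes with each control period).
- robot.snapshot(name): name is "scene" or "side" or "wrist"; returns the picture (420x560x3 uint8, red, green, blue); there is no depth.
- robot.camera_info(name): a dict with "intrinsics" (3x3 intrinsics, pixels), "R" (3x3) and "t" (3): a world point X has camera coordinates R X + t. Camera axes: x right, y down, z forward; pixel columns grow to the right and rows downward; lengths in mm; the calibration is good to about 2 mm. A picture is of the moment at which its call begins: read the wrist's pose just before it. camera_info takes no time and is no camera call; for the wrist camera it gives the pose at the moment of the call.
- robot.job_done(): hands the job in; it is judged then, once.
The state is a dict: "time": time; "qpos": joint angles; "dq": joint speeds; "effort": joint torques, N m; "tcp_pos": TCP position; "tcp_rot": TCP orientation; "ft_force": force on the tool from outside, world axes, zero at the start; "moment": the same for the moment, N m; "opening": opening from 0.0 (shut) to 1.0 (fully open); "grasp_force": force on a finger pad.
Only numpy, scipy, OpenCV 4.12 (cv2) and the standard library are available. Lean on these libraries where they do the work, as an engineer would, in place of code of your own. Each camera call takes 0.05 s, during which the arm holds its last target. There are 200 camera calls.

## Working session

There is one attempt and no reset: what is moved stays moved. The work goes in short steps, Python scripts to look and compute and a tool call to move; the robot and the scene stay as the last step left them, time stands still between calls to the robot, and variables do not carry over. Pictures are saved under pics/ and viewed, at most 10 in all, crops included, and the job is handed in when it is done.

Besides the shell and the picture viewer there is one more tool, called after ">>>" by a JSON object that holds its "api" and its "payload". servo_tool: Moves the arm, as the interface text tells. Its arguments: {"type":"object","properties":{"steps":{"type":"array","items":{"type":"array","items":{"type":"number","minimum":-1,"maximum":1}}},"gripper":{"type":"number"},"force":{"type":"number"}},"required":["steps"]}

```bash
mkdir -p pics; ls; python3 - <<'E'
from station import robot
import cv2
s=robot.get_state();print(s)
for n in ("scene","side"):
    im=robot.snapshot(n);cv2.imwrite(f"pics/{n}0.png",im[:,:,::-1])
    c=robot.camera_info(n);print(n,c)
im=robot.snapshot("wrist");cv2.imwrite("pics/wrist0.png",im[:,:,::-1]);print(robot.camera_info("wrist"))
E
```

```text
pics
{'time': 0.0, 'qpos': array([-2.85491390e-06,  8.74619820e-02,  1.75080983e-01,  1.65975453e+00,
        2.32033093e-05,  1.57080083e+00]), 'dq': array([-0.0010205 , -0.00176955,  0.00110512,  0.0010279 ,  0.00263263,
       -0.00152307]), 'effort': array([ 7.68234549e-04, -5.20392072e+01,  4.64802504e+01,  1.63646933e-02,
        2.23589603e-05, -6.77332673e-05]), 'tcp_pos': array([5.49771869e+02, 5.04339181e-03, 2.30554726e+02]), 'tcp_rot': array([ 7.07109229e-01,  7.07104016e-01, -4.65276487e-04, -4.81682921e-04]), 'ft_force': array([ 0.66683967, -0.29222656, -1.02136271]), 'moment': array([-0.03262524, -0.00353534,  0.02480431]), 'grasp_force': 0.0, 'opening': 0.9980434410291851}
scene {'intrinsics': array([[431.90121925,   0.        , 287.47559356],
       [  0.        , 431.90121925, 216.52390456],
       [  0.        ,   0.        ,   1.        ]]), 'R': array([[-0.84562387,  0.53355441, -0.01549079],
       [ 0.35776513,  0.54500252, -0.75827196],
       [-0.39613683, -0.64675493, -0.6517543 ]]), 't': array([ 451.41976744,  -65.12829551, 1502.64444101])}
side {'intrinsics': array([[479.91531116,   0.        , 283.93293444],
       [  0.        , 479.91531116, 211.96082154],
       [  0.        ,   0.        ,   1.        ]]), 'R': array([[-0.83769638, -0.54598286, -0.01294173],
       [-0.33092136,  0.52629568, -0.78326491],
       [ 0.43446039, -0.65185548, -0.62155337]]), 't': array([ 410.80189512,  314.03659362, 1257.71672947])}
{'intrinsics': array([[312.7301053 ,   0.        , 284.14297618],
       [  0.        , 312.7301053 , 210.75805096],
       [  0.        ,   0.        ,   1.        ]]), 'R': array([[ 9.99999081e-01, -7.99027757e-04, -1.09559233e-03],
       [-4.60079862e-04, -9.59951304e-01,  2.80166527e-01],
       [-1.27557611e-03, -2.80165766e-01, -9.59950789e-01]]), 't': array([-548.10914262,  -36.07183033,  379.2455557 ])}
```

View pics/scene0.png

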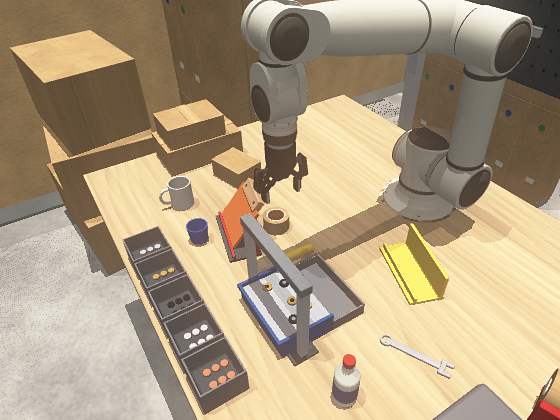

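View pics/side0.png

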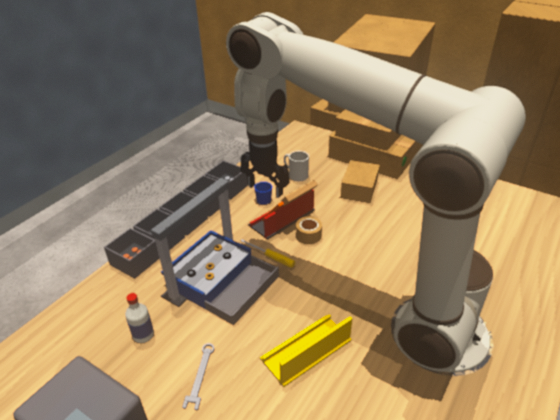

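The scene view shows the red stand and orange scraper near (238,222), the station with its lamp bar near (285,300) and the tray to its right. The yellow look-alike is at (415,265). The side view shows the stand at (283,212), the plate at (210,265) and the tray at (240,285).

```bash
cat > h.py <<'E'
import numpy as np, cv2
from scipy.spatial.transform import Rotation as Ro
def ray(c,uv):
    K,R,t=c["intrinsics"],c["R"],c["t"]
    d=R.T@np.linalg.inv(K)@np.array([uv[0],uv[1],1.]); return -R.T@t,d
def onz(c,uv,z):
    o,d=ray(c,uv); return o+d*(z-o[2])/d[2]
def tri(cs,uvs):
    A=0;b=0
    for c,uv in zip(cs,uvs):
        o,d=ray(c,uv);d=d/np.linalg.norm(d);P=np.eye(3)-np.outer(d,d);A=A+P;b=b+P@o
    return np.linalg.solve(A,b)
def proj(c,X):
    p=c["intrinsics"]@(c["R"]@np.asarray(X,float)+c["t"]);return p[:2]/p[2]
E
python3 - <<'E'
from h import *
from station import robot
S,D,W=[robot.camera_info(n) for n in("scene","side","wrist")]
for nm,a,b,z in [("plate",(287,297),(208,265),50),("stand",(238,230),(283,215),30),("yellow",(415,265),(307,350),30),("tape",(276,216),(308,228),40),("spray",(347,395),(140,325),50),("wrench",(418,357),(202,375),5)]:
    X=tri([S,D],[a,b]);print(nm,X.round(),proj(W,X).round())
a=cv2.imread("pics/scene0.png")[170:365,200:370];b=cv2.imread("pics/side0.png")[170:325,150:330]
cv2.imwrite("pics/sc.png",cv2.resize(a,None,fx=3.0,fy=3.0,interpolation=cv2.INTER_CUBIC))
cv2.imwrite("pics/sd.png",cv2.resize(b,None,fx=3.8,fy=3.8,interpolation=cv2.INTER_CUBIC))
E
```

```text
plate [638. 169.  57.] [385.   4.]
stand [ 607. -175.   16.] [329. 314.]
yellow [258. 246.  25.] [-34. -80.]
tape [ 487. -139.   41.] [233. 301.]
spray [658. 433.  33.] [ 436. -404.]
wrench [444. 441.   0.] [ 155. -354.]
```

View pics/sc.png

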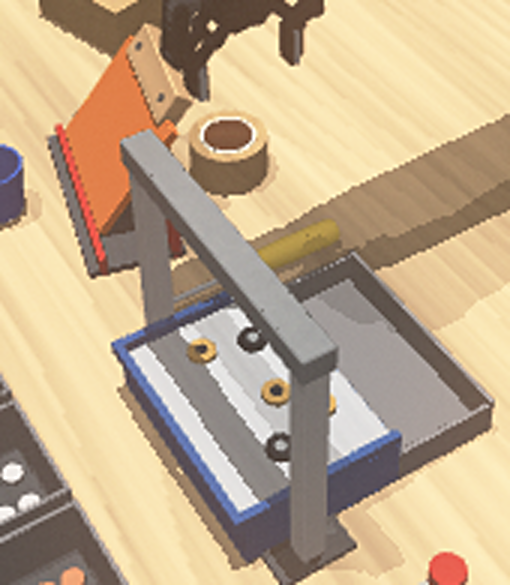

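View pics/sd.png

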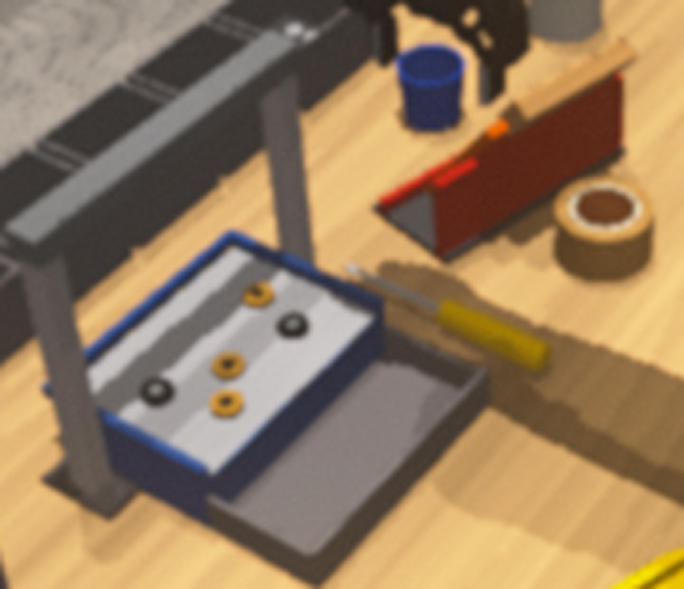

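View pics/wrist0.png

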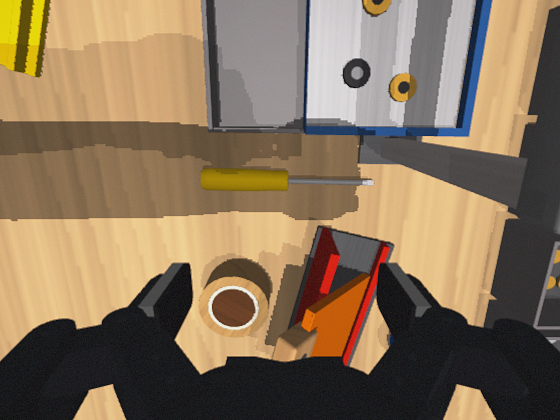

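The zoomed crops and the wrist view show all five washers. In the side crop they are at (258,294), (292,325), (228,366), (157,391) and (227,403). The station is nearly square to the robot. In the wrist view the stand, at (340,300), is turned, and the tape roll sits just to its left at (233,307).

```bash
python3 - <<'E'
from h import *
from station import robot
S,D=[robot.camera_info(n) for n in("scene","side")]
import json
W=dict(intrinsics=np.array([[312.73,0,284.143],[0,312.73,210.758],[0,0,1]]),R=np.array([[ 9.99999081e-01, -7.99027757e-04, -1.09559233e-03],[-4.60079862e-04, -9.59951304e-01,  2.80166527e-01],[-1.27557611e-03, -2.80165766e-01, -9.59950789e-01]]),t=np.array([-548.10914262,-36.07183033,379.2455557]))
s=lambda u,v:(200+u/3-.33,170+v/3-.33); d=lambda u,v:(150+u/3.8-.37,170+v/3.8-.37)
for nm,a,b in [("BR",s(116,347),d(232,236)),("BL",s(238,522),d(48,388)),("FL",s(400,434),d(212,473)),("lipend",s(101,264),d(378,208)),("bar y- top",s(136,30),d(632,42)),("bar y+",s(190,97),d(515,105))]:
    print(nm,tri([S,D],[a,b]).round(1))
for q in [(258,294),(292,325),(228,366),(157,391),(227,403)]: print("washer side",onz(D,d(*q),54).round(1))
for q in [(202,350),(251,339),(276,391),(279,446),(330,402)]: print("washer scene",onz(S,s(*q),54).round(1))
for nm,q,z in [("FR plate",(305,133),62),("BRlip",(468,134),62),("wB",(356,72),56),("wG",(403,88),56),("trayFR",(209,130),40),("stand lip y+ far top",(393,243),22),("upright y+ top robotside",(318,227),85),("upright y+ top2",(327,228),85),("lip y- vis",(345,362),22),("lip y+ inner",(386,245),22)]:
    print(nm,onz(W,q,z).round(1))
E
```

```text
BR [723.3  59.3  57.4]
BL [725.4 269.   59.7]
FL [568.7 267.3  56.5]
lipend [674.6 -73.6  16.8]
bar y- top [ 529.8 -255.2  135.5]
bar y+ [ 550.4 -102.2  156.4]
washer side [662.7 101.   54. ]
washer side [617.6 114.5  54. ]
washer side [630.6 175.9  54. ]
washer side [658.5 224.7  54. ]
washer side [606.2 206.2  54. ]
washer scene [659.9 100.   54. ]
washer scene [617.  112.8  54. ]
washer scene [629.6 173.5  54. ]
washer scene [658.1 222.4  54. ]
washer scene [597.6 208.2  54. ]
FR plate [568.4  58.6  62. ]
BRlip [726.2  57.6  62. ]
wB [615.5 113.8  56. ]
wG [661.   99.8  56. ]
trayFR [470.5  60.8  40. ]
stand lip y+ far top [679.5 -72.   22. ]
upright y+ top robotside [581.2 -29.6  85. ]
upright y+ top2 [590.  -30.6  85. ]
lip y- vis [ 630.9 -246.2   22. ]
lip y+ inner [671.2 -74.6  22. ]
```

>>> {"api": "servo_tool", "payload": {"steps": [[-0.5,0.08,-0.25,0,0,0],[-1,0.15,-0.5,0,0,0],[-1,0.15,-0.5,0,0,0]]}}

```text
time: 0.52
tcp_pos: [565.6, -102.8, 282.5]
tcp_rot: [0.708, 0.706, 0.0, 0.001]
ft_force: [0.3, 0.4, -0.4]
opening: 1.0
grasp_force: 0.0
```

>>> {"api": "servo_tool", "payload": {"steps": [[-0.5,0.08,-0.25,0,0,0],[-1,0.15,-0.5,0,0,0],[-1,0.15,-0.5,0,0,0]]}}

```text
time: 0.9
tcp_pos: [580.6, -202.3, 331.3]
tcp_rot: [0.708, 0.706, 0.0, 0.0]
ft_force: [0.1, 0.0, -0.4]
opening: 0.998
grasp_force: 0.0
```

>>> {"api": "servo_tool", "payload": {"steps": [[-0.5,0,0,0,0,0],[-0.7,0,0,0,0,0],[-0.7,0,0,0,0,0],[-0.7,0,0,0,0,0]]}}

```text
time: 1.4
tcp_pos: [580.1, -268.7, 331.2]
tcp_rot: [0.707, 0.707, 0.0, -0.0]
ft_force: [-0.1, -0.5, 0.6]
opening: 0.999
grasp_force: 0.0
```

```bash
python3 - <<'E'
from h import *
from station import robot
s=robot.get_state();print(s["time"],s["tcp_pos"],s["qpos"].round(3))
c=robot.camera_info("wrist");im=robot.snapshot("wrist")[:,:,::-1];cv2.imwrite("pics/w1.png",im)
np.savez("w1.npz",**c)
cv2.imwrite("pics/w1b.png",cv2.resize(im,(784,588),interpolation=cv2.INTER_CUBIC))
E
```

```text
1.4 [ 580.10587666 -268.69959132  331.2090616 ] [-0.434  0.406  0.761  1.927  0.     1.136]
```

View pics/w1b.png

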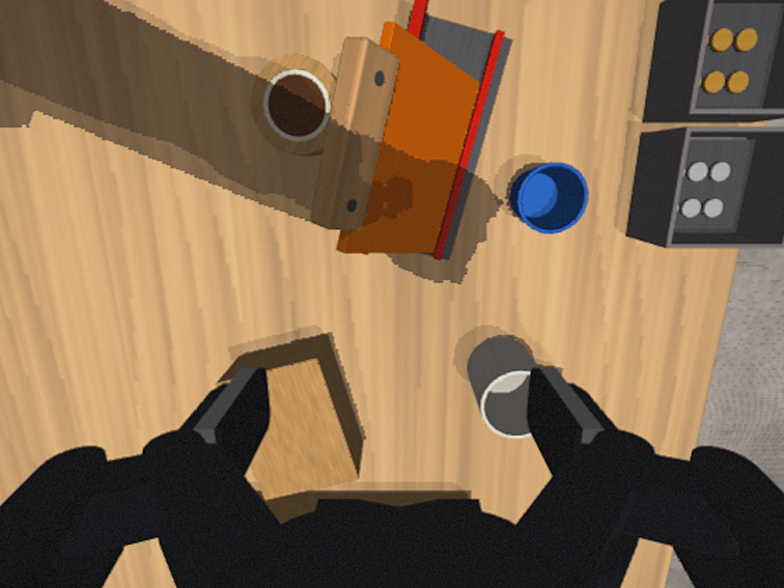

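The wrist view shows the stand lip running from (500,32) to (438,258), with the orange board leaning left to the wooden bar at (355,135). The cup at (548,198) and the tape at (297,105) are close on either side.

```bash
python3 - <<'E'
from h import *
c=dict(np.load("w1.npz"));im=cv2.imread("pics/w1.png");hsv=cv2.cvtColor(im,cv2.COLOR_BGR2HSV)
h,sa,v=cv2.split(hsv)
red=(((h<5)|(h>174))&(sa>190)&(v>70)).astype(np.uint8)
n,l,st,ce=cv2.connectedComponentsWithStats(red)
for i in range(1,n):
    if st[i,4]>60:
        r=cv2.minAreaRect(np.argwhere(l==i)[:,::-1].astype(np.float32));print(st[i],r)
        print([onz(c,p,22).round(1) for p in cv2.boxPoints(r)])
org=((h>=5)&(h<13)&(sa>190)&(v>60)).astype(np.uint8)
n,l,st,ce=cv2.connectedComponentsWithStats(org);i=1+st[1:,4].argmax()
k=cv2.findContours((l==i).astype(np.uint8),cv2.RETR_EXTERNAL,cv2.CHAIN_APPROX_NONE)[0][0]
print(cv2.approxPolyDP(k,2.5,True)[:,0].tolist())
cv2.imwrite("pics/w1z.png",cv2.resize(im[10:195,210:380],None,fx=3.2,fy=3.2,interpolation=cv2.INTER_CUBIC))
E
```

```text
[292   0  14  28 234] ((297.817626953125, 12.570595741271973), (9.00261402130127, 27.65863609313965), 12.528807640075684)
[array([586.6, -81. ,  22. ]), array([594. , -50.9,  22. ]), array([605.1, -53. ,  22. ]), array([597.9, -83.2,  22. ])]
[310  22  50 164 951] ((334.038330078125, 103.23128509521484), (6.203568935394287, 168.8276824951172), 15.610989570617676)
[array([ 614.1, -287.9,   22. ]), array([667.6, -76.5,  22. ]), array([675.4, -78.4,  22. ]), array([ 622.9, -290.3,   22. ])]
[[265, 138], [268, 144], [271, 140], [273, 142], [272, 139], [277, 141], [278, 138], [272, 138], [284, 135], [287, 137], [285, 141], [280, 138], [283, 145], [288, 142], [291, 147], [294, 144], [289, 134], [284, 135], [285, 132], [282, 136], [274, 133], [276, 135], [270, 141]]
```

View pics/w1z.png

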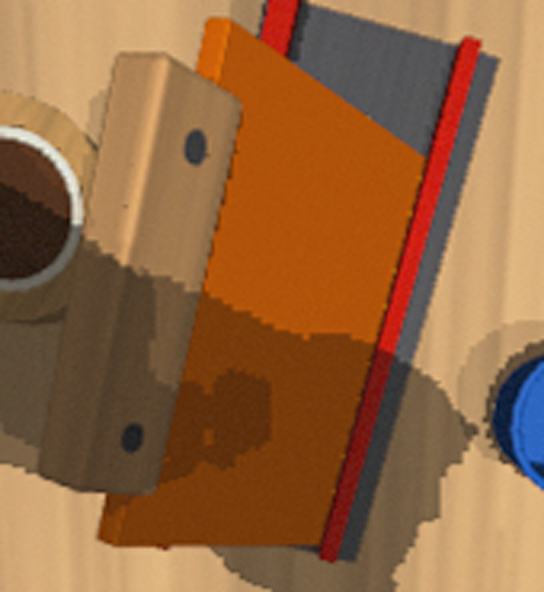

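The crop shows the bar's front top edge from (165,55) to (85,487) and its front lower edge from (242,103) to (155,492). The board top corners are at (237,25) and (117,547), and the lip ends at (470,40) and (328,557).

```bash
python3 - <<'E'
from h import *
c=dict(np.load("w1.npz"))
f=lambda u,v:(210+u/3.2-.34,10+v/3.2-.34)
O=np.array([611.05,-174.8]);a=np.radians(-14.1);x=np.array([np.cos(a),np.sin(a)]);y=np.array([-np.sin(a),np.cos(a)])
for nm,p,q,z in [("lip outer top",(483,42),(336,560),22),("board top",(237,25),(117,547),151.5),("bar top front",(165,55),(85,487),155),("bar low front",(242,103),(155,492),122.6),("screws",(195,147),(132,437),138.8),("board@lip",(425,160),(322,546),22)]:
    P,Q=[onz(c,f(*k),z)[:2] for k in(p,q)];d=P-Q
    print(nm,"len",np.linalg.norm(d).round(1),"yaw",np.degrees(np.arctan2(-d[0],d[1])).round(2),"mid world",((P+Q)/2).round(1),"stand P",[round(float((P-O)@e),1) for e in(x,y)],"Q",[round(float((Q-O)@e),1) for e in(x,y)])
E
```

```text
lip outer top len 217.5 yaw -14.13 mid world [ 650.  -183.8] stand P [40.0, 109.4] Q [39.9, -108.0]
board top len 155.5 yaw -14.62 mid world [ 558.6 -183.5] stand P [-48.1, 56.5] Q [-49.5, -98.9]
bar top front len 125.2 yaw -12.89 mid world [ 543.8 -177.7] stand P [-65.8, 43.4] Q [-63.1, -81.8]
bar low front len 126.4 yaw -13.9 mid world [ 564.6 -183.3] stand P [-43.2, 43.6] Q [-42.8, -82.8]
screws len 89.6 yaw -14.08 mid world [ 554.5 -181. ] stand P [-53.4, 25.0] Q [-53.3, -64.6]
board@lip len 165.8 yaw -13.5 mid world [ 636.2 -202.2] stand P [30.2, 62.5] Q [31.9, -103.3]
```

```bash
cat >> h.py <<'E'
O=np.array([611.05,-174.8,0]);SY=-14.1
ST=np.array([628.5,163.3,0])
def pose(org,yaw,foot,lean,L=128):
    """tool pose with the TCP L above the foot; foot in the frame org/yaw"""
    B=Ro.from_euler("z",yaw,degrees=True); l=np.radians(lean)
    ox=np.array([np.cos(l),0,np.sin(l)]);oz=np.array([-np.sin(l),0,np.cos(l)])
    M=B.as_matrix()@np.column_stack([[0,1,0],ox,-oz])
    return org+B.apply(np.array(foot)+L*oz),Ro.from_matrix(M)
def rel(s,p,R):
    R0=Ro.from_quat(s["tcp_rot"]); return np.r_[R0.inv().apply(p-s["tcp_pos"])/100,(R0.inv()*R).as_rotvec()/np.pi].round(3)
E
python3 - <<'E'
from h import *
from station import robot
s=robot.get_state()
p,R=pose(O,SY,[25,-20,11],36,238);print(p,rel(s,p,R))
p,R=pose(O,SY,[25,-20,11],36);print(p)
E
```

```text
[ 494.74630095 -166.20780754  203.54604466] [ 1.025 -0.853  1.279 -0.199 -0.025  0.076]
[ 557.45471235 -181.95907177  114.55417528]
```

>>> {"api": "servo_tool", "payload": {"steps": [[0.3,-0.25,0.1,-0.05,-0.006,0.019],[0.6,-0.5,0.2,-0.1,-0.0125,0.038],[0.9,-0.75,0.3,-0.15,-0.019,0.057],[1,-0.853,0.4,-0.199,-0.025,0.076],[1,-0.853,0.4,-0.199,-0.025,0.076],[1,-0.853,0.4,-0.199,-0.025,0.076]]}}

```text
time: 2.2
tcp_pos: [492.4, -167.6, 289.3]
tcp_rot: [0.75, 0.584, 0.191, 0.245]
ft_force: [0.5, 0.2, 1.1]
opening: 1.004
grasp_force: 0.0
```

>>> {"api": "servo_tool", "payload": {"steps": [[0,-0.26,0.35,0,0,0],[0,-0.52,0.71,0,0,0],[0,-0.52,0.71,0,0,0],[0,-0.52,0.71,0,0,0]]}}

```text
time: 2.7
tcp_pos: [495.0, -169.7, 205.9]
tcp_rot: [0.75, 0.585, 0.191, 0.245]
ft_force: [0.4, 1.0, 0.7]
opening: 0.993
grasp_force: 0.0
```

```bash
python3 - <<'E'
from h import *
from station import robot
s=robot.get_state()
print(s["qpos"].round(2))
p,R=pose(O,SY,[25,-20,11],36,200);print(p,rel(s,p,R))
p,R=pose(O,SY,[25,-20,11],36);print(p,rel(s,p,R))
c=robot.camera_info("wrist");im=robot.snapshot("wrist")[:,:,::-1].copy()
B=Ro.from_euler("z",SY,degrees=True);l=np.radians(36)
np.savez("w2.npz",**c)
cv2.imwrite("pics/w2.png",im)
E
```

```text
[-0.37 -0.63 -0.6   0.97  0.07  1.47]
[ 516.40920671 -171.64915337  172.80339887] [ 0.033 -0.024  0.392  0.001  0.     0.   ]
[ 557.45471235 -181.95907177  114.55417528] [ 3.400e-02 -2.600e-02  1.112e+00  1.000e-03  0.000e+00  0.000e+00]
```

View pics/w2.png

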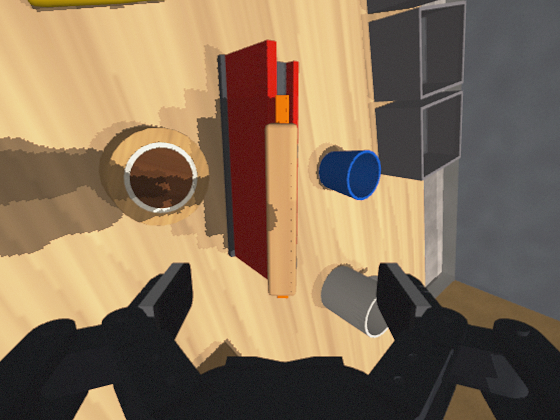

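The view down the board shows the wooden bar centred at column 282 between the fingers, parallel to the tool axis, with clear space on both sides.

>>> {"api": "servo_tool", "payload": {"steps": [[0.034,-0.024,0.2,0,0,0],[0.034,-0.024,0.45,0,0,0],[0.034,-0.024,0.65,0,0,0],[0.034,-0.024,0.8,0,0,0],[0.034,-0.024,0.8,0,0,0]]}}

```text
time: 3.38
tcp_pos: [539.2, -177.8, 137.1]
tcp_rot: [0.75, 0.585, 0.19, 0.244]
ft_force: [-0.4, 0.9, 0.3]
opening: 1.0
grasp_force: 0.0
```

>>> {"api": "servo_tool", "payload": {"steps": [[0,0,0.15,0,0,0],[0,0,0.3,0,0,0],[0,0,0.3,0,0,0],[0,0,0.3,0,0,0]]}}

```text
time: 3.88
tcp_pos: [556.0, -182.1, 112.8]
tcp_rot: [0.75, 0.585, 0.19, 0.244]
ft_force: [-1.2, 0.3, 0.3]
opening: 1.002
grasp_force: 0.0
```

>>> {"api": "servo_tool", "payload": {"steps": [[0,0,0,0,0,0],[0,0,0,0,0,0],[0,0,0,0,0,0],[0,0,0,0,0,0],[0,0,0,0,0,0],[0,0,0,0,0,0],[0,0,0,0,0,0],[0,0,0,0,0,0]], "gripper": -1, "force": 80}}

```text
time: 4.88
tcp_pos: [557.4, -182.6, 115.2]
tcp_rot: [0.75, 0.584, 0.191, 0.246]
ft_force: [4.6, -1.8, 4.5]
opening: 0.249
grasp_force: 78.2
```

```bash
python3 - <<'E'
from h import *
from station import robot
s=robot.get_state()
print(s["time"],s["qpos"].round(2),s["opening"],s["grasp_force"],s["ft_force"],s["tcp_pos"])
p,R=pose(O,SY,[25,-20,11],36);print(p,rel(s,p,R))
p,R=pose(O,SY,[25,-20,106],36);print(p,rel(s,p,R))
E
```

```text
4.875 [-0.34 -0.44 -0.66  0.72  0.06  1.49] 0.24945566273871478 78.24520111083984 [ 4.61921461 -1.78385639  4.46040437] [ 557.42375145 -182.56424554  115.21528656]
[ 557.45471235 -181.95907177  114.55417528] [ 0.006 -0.005  0.005  0.001  0.001 -0.   ]
[ 557.45471235 -181.95907177  209.55417528] [ 0.005  0.557 -0.761  0.001  0.001 -0.   ]
```

```bash
cat >> h.py <<'E'
def chain(poses,s):
    out=[];s=dict(s)
    for p,R in poses:
        out.append(rel(s,p,R)); s["tcp_pos"],s["tcp_rot"]=p,R.as_quat()
    return out
E
python3 - <<'E'
from h import *
from station import robot
s=robot.get_state()
W0=np.zeros(3)
P=[pose(O,SY,[25,-20,106],36),pose(W0,-14,[590,-170,106],36),pose(W0,-8,[545,-85,106],35.5),pose(W0,-4,[545,10,100],35),pose(W0,0,[545,100,95],35),pose(ST,0,[-83,0,85],35),pose(ST,0,[0,0,78],35),pose(ST,0,[68,0,72],35)]
for r in chain(P,s): print(r)
E
```

```text
[ 0.005  0.557 -0.761  0.001  0.001 -0.   ]
[-1.284 -0.566 -0.411  0.     0.    -0.   ]
[ 1.347 -0.302 -0.227  0.003  0.019 -0.027]
[ 1.279 -0.039  0.038  0.003  0.013 -0.018]
[ 1.227 -0.095 -0.006  0.     0.013 -0.018]
[ 0.633 -0.053  0.085  0.     0.     0.   ]
[0.    0.64  0.533 0.    0.    0.   ]
[0.    0.523 0.439 0.    0.    0.   ]
```

```bash
python3 - <<'E'
from h import *
from station import robot
s=robot.get_state()
w=lambda f,y,l:pose(np.array(f,float),y,[0,0,0],l)
P=[pose(O,SY,[25,-20,106],36),w([590,-150,106],-14,36),w([555,-70,106],-9,35.5),w([545,20,100],-4,35),w([545,100,92],0,35),pose(ST,0,[-83,0,85],35),pose(ST,0,[0,0,78],35),pose(ST,0,[68,0,72],35)]
for r in chain(P,s): print(r)
E
```

```text
[ 0.005  0.557 -0.761  0.001  0.001 -0.   ]
[ 0.388 -0.416 -0.302  0.     0.    -0.   ]
[ 0.627 -0.418 -0.312  0.003  0.016 -0.023]
[ 0.809 -0.216 -0.089  0.003  0.016 -0.023]
[ 0.747 -0.09   0.035  0.     0.013 -0.018]
[ 0.633 -0.036  0.06   0.     0.     0.   ]
[0.    0.64  0.533 0.    0.    0.   ]
[0.    0.523 0.439 0.    0.    0.   ]
```

>>> {"api": "servo_tool", "payload": {"steps": [[0,0.1,-0.14,0,0,0],[0,0.25,-0.35,0,0,0],[0,0.42,-0.57,0,0,0],[0,0.557,-0.761,0,0,0],[0,0.557,-0.761,0,0,0],[0,0.557,-0.761,0,0,0]]}}

```text
time: 5.62
tcp_pos: [555.6, -181.9, 205.4]
tcp_rot: [0.751, 0.585, 0.189, 0.243]
ft_force: [0.2, -0.0, -3.1]
opening: 0.248
grasp_force: 80.0
```

>>> {"api": "servo_tool", "payload": {"steps": [[0.13,-0.14,-0.1,0,0,0],[0.26,-0.28,-0.2,0,0,0],[0.388,-0.416,-0.302,0,0,0]]}}

```text
time: 6.0
tcp_pos: [514.8, -131.3, 204.7]
tcp_rot: [0.751, 0.585, 0.189, 0.243]
ft_force: [0.1, -0.4, -2.2]
opening: 0.247
grasp_force: 79.8
```

>>> {"api": "servo_tool", "payload": {"steps": [[0.2,-0.14,-0.1,0.001,0.005,-0.008],[0.4,-0.28,-0.2,0.002,0.01,-0.016],[0.627,-0.418,-0.312,0.003,0.016,-0.023]]}}

```text
time: 6.38
tcp_pos: [479.6, -57.7, 205.5]
tcp_rot: [0.725, 0.619, 0.196, 0.231]
ft_force: [1.0, 0.3, -3.0]
opening: 0.243
grasp_force: 79.8
```

>>> {"api": "servo_tool", "payload": {"steps": [[0.27,-0.07,-0.03,0.001,0.005,-0.008],[0.54,-0.14,-0.06,0.002,0.01,-0.016],[0.809,-0.216,-0.089,0.003,0.016,-0.023]]}}

```text
time: 6.75
tcp_pos: [470.3, 25.9, 200.3]
tcp_rot: [0.698, 0.651, 0.203, 0.22]
ft_force: [0.8, -0.4, -2.1]
opening: 0.248
grasp_force: 79.9
```

>>> {"api": "servo_tool", "payload": {"steps": [[0.25,-0.03,0.01,0,0.004,-0.006],[0.5,-0.06,0.02,0,0.009,-0.012],[0.747,-0.09,0.035,0,0.013,-0.018]]}}

```text
time: 7.12
tcp_pos: [470.3, 100.7, 192.0]
tcp_rot: [0.675, 0.675, 0.21, 0.212]
ft_force: [0.4, 0.7, -2.4]
opening: 0.246
grasp_force: 79.9
```

>>> {"api": "servo_tool", "payload": {"steps": [[0.25,-0.01,0.02,0,0,0],[0.5,-0.03,0.05,0,0,0],[0.633,-0.036,0.06,0,0,0],[0.633,-0.036,0.06,0,0,0],[0.633,-0.036,0.06,0,0,0]]}}

```text
time: 7.75
tcp_pos: [471.6, 162.7, 186.6]
tcp_rot: [0.675, 0.674, 0.211, 0.213]
ft_force: [-0.3, -0.6, -2.9]
opening: 0.245
grasp_force: 79.9
```

```bash
python3 - <<'E'
from h import *
from station import robot
s=robot.get_state()
print(s["time"],s["qpos"].round(2),s["opening"],s["ft_force"],s["tcp_pos"])
P=[pose(ST,0,[-83,0,85],35),pose(ST,0,[0,0,78],35),pose(ST,0,[68,0,72],35)]
print(rel(s,*P[0]))
for r in chain(P[1:],s): print(r)
a=robot.snapshot("scene")[170:365,170:370,::-1];b=robot.snapshot("side")[130:325,150:350,::-1]
cv2.imwrite("pics/c3.png",cv2.resize(np.hstack([a,b]),None,fx=2.0,fy=2.0,interpolation=cv2.INTER_CUBIC))
E
```

```text
7.75 [ 0.49 -0.62 -0.61  1.03 -0.27  1.98] 0.24521201365938444 [-0.32361254 -0.61320635 -2.8877854 ] [471.56175884 162.73819751 186.64129904]
[ 0.006  0.023 -0.023 -0.001  0.001 -0.   ]
[ 0.007  0.664  0.509 -0.001  0.001 -0.   ]
[0.    0.523 0.439 0.    0.    0.   ]
```

View pics/c3.png

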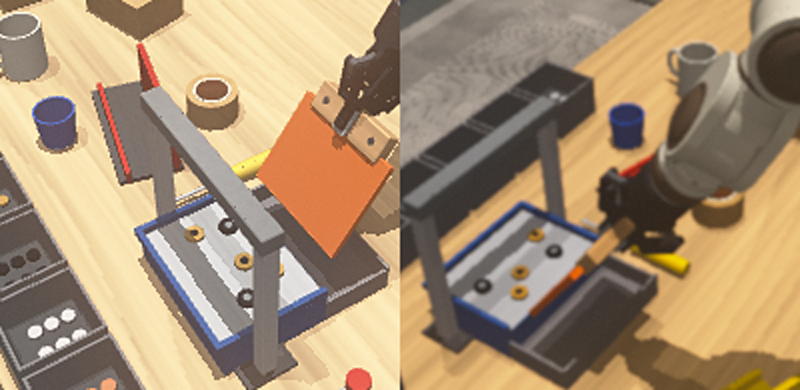

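The scene crop shows the scraper held square in front of the open edge, with its lower corners at (258,180) and (333,257). All five washers are still on the plate.

```bash
python3 - <<'E'
from h import *
from station import robot
S=robot.camera_info("scene");s=robot.get_state()
R=Ro.from_quat(s["tcp_rot"]).as_matrix();oz=-R[:,2];ox=R[:,1];oy=R[:,0];f=s["tcp_pos"]-128*oz
print("foot",f, f-ST)
for e in(-85,85):print(proj(S,f+5*ox+e*oy), end=" ")
for q in((258,180),(333,257)): print(onz(S,(170+q[0]/2-.25,170+q[1]/2-.25),f[2]+2.9).round(1))
E
```

```text
foot [544.96855735 162.18286189  82.04611142] [-83.53144265  -1.11713811  82.04611142]
[297.41458302 256.35146105] [334.90925927 297.99405276] [552.8  89.7  84.9]
[547.1 249.7  84.9]
```

>>> {"api": "servo_tool", "payload": {"steps": [[0,0.16,0.12,0,0,0],[0,0.33,0.25,0,0,0],[0,0.5,0.38,0,0,0],[0,0.664,0.509,0,0,0],[0,0.664,0.509,0,0,0]]}}

```text
time: 8.48
tcp_pos: [555.9, 162.1, 182.8]
tcp_rot: [0.675, 0.674, 0.211, 0.213]
ft_force: [1.1, -0.1, -2.0]
opening: 0.248
grasp_force: 79.8
```

>>> {"api": "servo_tool", "payload": {"steps": [[0,0.13,0.11,0,0,0],[0,0.26,0.22,0,0,0],[0,0.4,0.33,0,0,0],[0,0.523,0.439,0,0,0],[0,0.523,0.439,0,0,0],[0,0.523,0.439,0,0,0]]}}

```text
time: 9.22
tcp_pos: [622.6, 162.8, 177.2]
tcp_rot: [0.675, 0.674, 0.211, 0.213]
ft_force: [0.1, -0.4, -2.0]
opening: 0.247
grasp_force: 79.7
```

```bash
python3 - <<'E'
from h import *
from station import robot
s=robot.get_state()
R=Ro.from_quat(s["tcp_rot"]).as_matrix();f=s["tcp_pos"]+128*R[:,2]
print(s["time"],s["qpos"].round(2),s["ft_force"],"foot",f-ST)
for r in chain([pose(ST,0,[70,0,58],35),pose(ST,0,[70,0,53],35)],s): print(r)
E
```

```text
9.225 [ 0.34 -0.27 -0.4   0.86 -0.2   1.86] [ 0.0747059  -0.42488543 -2.03466476] foot [67.29231972 -0.85452311 72.16399952]
[ 0.006 -0.061  0.132 -0.001  0.001 -0.   ]
[ 0.    -0.029  0.041  0.     0.     0.   ]
```

```bash
python3 - <<'E'
from h import *
from station import robot
S=robot.camera_info("scene")
im=cv2.imread("pics/c3.png")[:,:400];h,sa,v=cv2.split(cv2.cvtColor(im,cv2.COLOR_BGR2HSV))
m=((h<14)&(sa>150)&(v>120)).astype(np.uint8)
n,l,st,ce=cv2.connectedComponentsWithStats(m);i=1+st[1:,4].argmax()
k=cv2.findContours((l==i).astype(np.uint8),cv2.RETR_EXTERNAL,cv2.CHAIN_APPROX_NONE)[0][0]
print(cv2.approxPolyDP(k,3,True)[:,0].tolist())
# predicted outline at that pose
f=np.array([544.97,162.18,82.05]);l=np.radians(35);ox=np.array([np.cos(l),0,np.sin(l)]);oz=np.array([-np.sin(l),0,np.cos(l)])
for y,z in((-85,0),(85,0),(85,170),(-85,170),(-65,130),(65,130)):
    print(y,z,((proj(S,f+(5 if z!=130 else 11)*ox+[0,y,0]+z*oz)-170+.25)*2).round(1))
E
```

```text
[[307, 92], [257, 176], [331, 257], [393, 168], [383, 158], [372, 164], [337, 135], [312, 108], [314, 95]]
-85 0 [255.2 173.3]
85 0 [330.5 256.3]
85 170 [403.5 145.4]
-85 170 [317.6  69.4]
-65 130 [308.4 102.5]
65 130 [372.  162.1]
```

>>> {"api": "servo_tool", "payload": {"steps": [[0.006,-0.03,0.065,0,0,0],[0.006,-0.061,0.132,0,0,0],[0.006,-0.061,0.132,0,0,0]]}}

```text
time: 9.6
tcp_pos: [625.2, 163.5, 161.4]
tcp_rot: [0.675, 0.675, 0.211, 0.212]
ft_force: [-0.0, 0.2, -2.6]
opening: 0.25
grasp_force: 79.8
```

>>> {"api": "servo_tool", "payload": {"steps": [[0,-0.012,0.017,0,0,0],[0,-0.023,0.033,0,0,0],[0,-0.023,0.033,0,0,0]]}}

```text
time: 9.98
tcp_pos: [625.9, 163.6, 159.0]
tcp_rot: [0.675, 0.674, 0.211, 0.213]
ft_force: [-0.1, 1.2, -2.2]
opening: 0.245
grasp_force: 80.1
```

```bash
cat > st.py <<'E'
from h import *
from station import robot
s=robot.get_state()
R=Ro.from_quat(s["tcp_rot"]).as_matrix();f=s["tcp_pos"]+128*R[:,2]
print(s["time"],s["ft_force"].round(1),"M",s["moment"].round(2),"foot",(f-ST).round(1),"open",round(s["opening"],3),s["qpos"].round(2))
E
python3 st.py
```

```text
9.975 [-0.1  1.2 -2.2] M [ 0.03  0.67 -0.03] foot [70.7  0.1 54. ] open 0.245 [ 0.34 -0.25 -0.43  0.82 -0.19  1.85]
```

>>> {"api": "servo_tool", "payload": {"steps": [[0,-0.006,0.008,0,0,0],[0,-0.012,0.016,0,0,0],[0,-0.012,0.016,0,0,0]]}}

```text
time: 10.35
tcp_pos: [626.4, 163.8, 158.7]
tcp_rot: [0.675, 0.674, 0.213, 0.214]
ft_force: [-3.5, -0.2, 6.0]
opening: 0.245
grasp_force: 80.9
```

>>> {"api": "servo_tool", "payload": {"steps": [[0,-0.006,0.008,0,0,0],[0,-0.006,0.008,0,0,0]]}}

```text
time: 10.6
tcp_pos: [626.7, 163.8, 158.5]
tcp_rot: [0.675, 0.674, 0.213, 0.214]
ft_force: [-5.0, -1.1, 8.3]
opening: 0.249
grasp_force: 81.2
```

```bash
python3 st.py
```

```text
10.6 [-5.  -1.1  8.3] M [-0.18  0.09 -0.16] foot [71.9  0.3 53.8] open 0.249 [ 0.34 -0.25 -0.43  0.81 -0.2   1.85]
```

>>> {"api": "servo_tool", "payload": {"steps": [[0,-0.08,-0.057,0,0,0],[0,-0.18,-0.126,0,0,0],[0,-0.28,-0.196,0,0,0],[0,-0.38,-0.266,0,0,0]]}}

```text
time: 11.1
tcp_pos: [579.8, 163.8, 158.0]
tcp_rot: [0.675, 0.673, 0.213, 0.214]
ft_force: [3.9, -0.2, 6.4]
opening: 0.244
grasp_force: 81.1
```

```bash
python3 st.py
```

```text
11.1 [ 3.9 -0.2  6.4] M [-0.06 -1.87 -0.02] foot [25.   0.3 53.4] open 0.244 [ 0.38 -0.37 -0.51  0.84 -0.21  1.88]
```

>>> {"api": "servo_tool", "payload": {"steps": [[0,-0.1,-0.07,0,0,0],[0,-0.2,-0.14,0,0,0],[0,-0.3,-0.21,0,0,0],[0,-0.4,-0.28,0,0,0],[0,-0.5,-0.35,0,0,0]]}}

```text
time: 11.72
tcp_pos: [518.7, 163.9, 158.0]
tcp_rot: [0.675, 0.673, 0.213, 0.214]
ft_force: [4.9, -0.4, 6.2]
opening: 0.25
grasp_force: 81.0
```

>>> {"api": "servo_tool", "payload": {"steps": [[0,-0.09,-0.063,0,0,0],[0,-0.18,-0.126,0,0,0],[0,-0.26,-0.182,0,0,0],[0,-0.34,-0.238,0,0,0],[0,-0.42,-0.296,0,0,0],[0,-0.42,-0.31,0,0,0]]}}

```text
time: 12.48
tcp_pos: [465.4, 163.9, 157.0]
tcp_rot: [0.675, 0.674, 0.211, 0.213]
ft_force: [0.8, 0.0, -2.1]
opening: 0.248
grasp_force: 79.7
```

```bash
python3 st.py; python3 - <<'E'
from h import *
from station import robot
for n in("scene","side"): cv2.imwrite(f"pics/e_{n}.png",robot.snapshot(n)[:,:,::-1])
E
```

```text
12.475 [ 0.8  0.  -2.1] M [0.02 0.84 0.04] foot [-89.9   0.3  52. ] open 0.248 [ 0.5  -0.64 -0.68  0.99 -0.28  1.99]
```

>>> {"api": "servo_tool", "payload": {"steps": [[0,0.13,-0.18,0,0,0],[0,0.28,-0.4,0,0,0],[0,0.28,-0.4,0,0,0]]}}

```text
time: 12.95
tcp_pos: [467.2, 164.3, 208.4]
tcp_rot: [0.675, 0.674, 0.213, 0.213]
ft_force: [-0.1, 0.5, -2.9]
opening: 0.25
grasp_force: 80.2
```

```bash
python3 st.py; python3 - <<'E'
from h import *
from station import robot
s=robot.get_state()
w=lambda f,y,l:pose(np.array(f,float),y,[0,0,0],l)
P=[w([545,85,104],-3,35),w([545,0,107],-7,35.5),w([560,-75,109],-11,36),w([590,-150,109],SY,36),pose(O,SY,[25,-8,110],36)]
for r in chain(P,s): print(r)
E
```

```text
12.95 [-0.1  0.5 -2.9] M [0.02 0.9  0.02] foot [-87.8   0.9 103.6] open 0.25 [ 0.5  -0.63 -0.57  1.07 -0.28  1.99]
[-0.755  0.041  0.023  0.    -0.009  0.013]
[-0.797  0.044  0.002 -0.003 -0.013  0.018]
[-0.674  0.198  0.124 -0.003 -0.013  0.018]
[-0.638  0.355  0.258  0.    -0.01   0.014]
[-0.269  0.422  0.294 -0.     0.     0.   ]
```

>>> {"api": "servo_tool", "payload": {"steps": [[-0.25,0.014,0.008,0,-0.003,0.004],[-0.5,0.028,0.016,0,-0.006,0.008],[-0.755,0.041,0.023,0,-0.009,0.013]]}}

```text
time: 13.32
tcp_pos: [470.5, 87.6, 204.9]
tcp_rot: [0.692, 0.657, 0.205, 0.218]
ft_force: [-0.2, -0.4, -2.7]
opening: 0.25
grasp_force: 80.0
```

>>> {"api": "servo_tool", "payload": {"steps": [[-0.27,0.014,0,-0.001,-0.004,0.006],[-0.54,0.028,0,-0.002,-0.008,0.012],[-0.797,0.044,0.002,-0.003,-0.013,0.018]]}}

```text
time: 13.7
tcp_pos: [470.1, 7.6, 207.5]
tcp_rot: [0.713, 0.632, 0.2, 0.228]
ft_force: [0.2, -0.2, -2.5]
opening: 0.246
grasp_force: 80.0
```

>>> {"api": "servo_tool", "payload": {"steps": [[-0.22,0.066,0.04,-0.001,-0.004,0.006],[-0.44,0.13,0.08,-0.002,-0.008,0.012],[-0.674,0.198,0.124,-0.003,-0.013,0.018],[-0.674,0.198,0.124,-0.003,-0.013,0.018]]}}

```text
time: 14.2
tcp_pos: [485.1, -62.3, 208.9]
tcp_rot: [0.734, 0.605, 0.195, 0.239]
ft_force: [0.5, -0.0, -2.1]
opening: 0.243
grasp_force: 79.9
```

```bash
python3 st.py; python3 - <<'E'
from h import *
from station import robot
for n in("scene","side"): cv2.imwrite(f"pics/f_{n}.png",robot.snapshot(n)[:,:,::-1])
a=cv2.imread("pics/f_scene.png")[200:370,220:380];b=cv2.imread("pics/f_side.png")[200:370,150:310]
cv2.imwrite("pics/f.png",cv2.resize(np.hstack([a,b]),None,fx=2.5,fy=2.5,interpolation=cv2.INTER_CUBIC))
s=robot.get_state()
w=lambda f,y,l:pose(np.array(f,float),y,[0,0,0],l)
for r in chain([w([590,-150,109],SY,36),pose(O,SY,[25,-8,110],36)],s): print(r)
# brass/dark blobs, cast on plate (z 56) and tray floor (z 12)
for n in("scene","side"):
    c=robot.camera_info(n);im=cv2.imread(f"pics/f_{n}.png");h,sa,v=cv2.split(cv2.cvtColor(im,cv2.COLOR_BGR2HSV))
    m=(((h>10)&(h<28)&(sa>130))).astype(np.uint8)
    for z,x0,x1 in((56,-58,84),(12,-152,-62)):
        poly=np.array([proj(c,ST+[x,y,z]) for x,y in((x0,-92),(x1,-92),(x1,92),(x0,92))]).astype(np.int32)
        k=np.zeros(m.shape,np.uint8);cv2.fillPoly(k,[poly],1)
        for nm,q in(("brass",m&k),("dark",(v<60).astype(np.uint8)&k)):
            _,_,st,ce=cv2.connectedComponentsWithStats(q)
            print(n,z,nm,[(int(st[i,4]),(onz(c,ce[i],z)-ST)[:2].round().tolist()) for i in range(1,len(st)) if st[i,4]>6])
E
```

```text
14.2 [ 0.5 -0.  -2.1] M [ 0.13  0.85 -0.01] foot [ -69.9 -240.3  105.2] open 0.243 [-0.09 -0.72 -0.63  1.03 -0.06  1.65]
[-0.632  0.38   0.239 -0.001 -0.01   0.015]
[-0.269  0.422  0.294 -0.     0.     0.   ]
scene 56 brass []
scene 56 dark []
scene 12 brass [(14, [-99.0, -62.0]), (25, [-93.0, 10.0]), (15, [-87.0, 41.0])]
scene 12 dark []
side 56 brass []
side 56 dark []
side 12 brass [(46, [-94.0, -60.0]), (111, [-89.0, 26.0])]
side 12 dark [(7, [-97.0, -29.0])]
```

View pics/f.png

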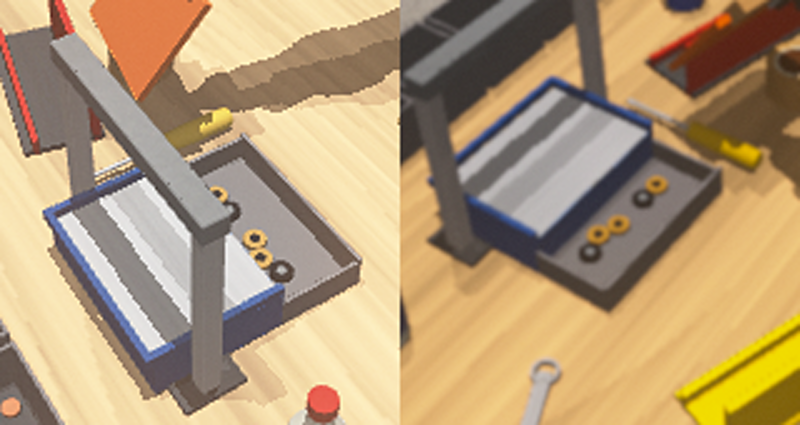

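The picture shows the plate bare and all five washers in the catch tray, three brass and two black. They are at (658,184), (643,198), (618,224), (598,234) and (590,253) in the right half.

>>> {"api": "servo_tool", "payload": {"steps": [[-0.21,0.12,0.08,0,-0.003,0.005],[-0.42,0.25,0.16,0,-0.007,0.01],[-0.632,0.38,0.239,-0.001,-0.01,0.015],[-0.632,0.38,0.239,-0.001,-0.01,0.015]]}}

```text
time: 14.8
tcp_pos: [517.5, -131.8, 213.1]
tcp_rot: [0.75, 0.584, 0.19, 0.245]
ft_force: [-0.6, 0.1, -2.5]
opening: 0.244
grasp_force: 79.9
```

>>> {"api": "servo_tool", "payload": {"steps": [[-0.09,0.14,0.1,0,0,0],[-0.18,0.28,0.2,0,0,0],[-0.269,0.422,0.294,0,0,0],[-0.269,0.422,0.294,0,0,0],[-0.269,0.422,0.294,0,0,0]]}}

```text
time: 15.42
tcp_pos: [560.2, -169.2, 214.7]
tcp_rot: [0.75, 0.585, 0.191, 0.245]
ft_force: [-0.8, 0.6, -2.3]
opening: 0.244
grasp_force: 79.9
```

```bash
python3 st.py; python3 - <<'E'
from h import *
from station import robot
s=robot.get_state()
print(rel(s,*pose(O,SY,[25,-8,110],36)))
for r in chain([pose(O,SY,[23,-8,38],36),pose(O,SY,[24,-8,16],36)],s): print(r)
E
```

```text
15.425 [-0.8  0.6 -2.3] M [ 0.21  0.94 -0.01] foot [   4.9 -350.9  111.3] open 0.244 [-0.31 -0.46 -0.48  0.92  0.04  1.52]
[-0.01  -0.003  0.012  0.001 -0.    -0.   ]
[-0.01  -0.444  0.581  0.001 -0.    -0.   ]
[-0.    -0.121  0.184 -0.     0.     0.   ]
```

>>> {"api": "servo_tool", "payload": {"steps": [[-0.01,-0.11,0.145,0,0,0],[-0.01,-0.22,0.29,0,0,0],[-0.01,-0.33,0.436,0,0,0],[-0.01,-0.444,0.581,0,0,0],[-0.01,-0.444,0.581,0,0,0],[-0.01,-0.444,0.581,0,0,0]]}}

```text
time: 16.18
tcp_pos: [559.2, -171.1, 142.7]
tcp_rot: [0.75, 0.584, 0.191, 0.245]
ft_force: [-0.1, 0.8, -2.0]
opening: 0.245
grasp_force: 79.8
```

>>> {"api": "servo_tool", "payload": {"steps": [[0,-0.04,0.06,0,0,0],[0,-0.08,0.12,0,0,0],[0,-0.121,0.184,0,0,0],[0,-0.121,0.184,0,0,0],[0,-0.121,0.184,0,0,0]]}}

```text
time: 16.8
tcp_pos: [560.1, -171.2, 120.1]
tcp_rot: [0.75, 0.584, 0.191, 0.245]
ft_force: [0.1, 1.0, -2.3]
opening: 0.248
grasp_force: 79.9
```

```bash
python3 st.py; python3 - <<'E'
from h import *
from station import robot
s=robot.get_state()
R=Ro.from_quat(s["tcp_rot"]).as_matrix();f=s["tcp_pos"]+128*R[:,2]
print("stand foot",Ro.from_euler("z",-SY,degrees=True).apply(f-O))
print(rel(s,*pose(O,SY,[24,-8,11],36)))
E
```

```text
16.8 [ 0.1  1.  -2.3] M [0.18 0.89 0.04] foot [   4.9 -353.    16.9] open 0.248 [-0.32 -0.45 -0.66  0.73  0.04  1.51]
stand foot [25.29102572 -9.0274171  16.85366811]
[ 0.009 -0.041  0.04   0.001  0.    -0.   ]
```

>>> {"api": "servo_tool", "payload": {"steps": [[0,-0.02,0.02,0,0,0],[0,-0.035,0.035,0,0,0],[0,-0.035,0.035,0,0,0],[0,-0.035,0.035,0,0,0]]}}

```text
time: 17.3
tcp_pos: [559.8, -171.1, 115.9]
tcp_rot: [0.75, 0.584, 0.191, 0.246]
ft_force: [4.9, -0.6, -0.5]
opening: 0.245
grasp_force: 79.7
```

```bash
python3 st.py; python3 - <<'E'
from h import *
from station import robot
s=robot.get_state()
R=Ro.from_quat(s["tcp_rot"]).as_matrix();f=s["tcp_pos"]+128*R[:,2]
print("stand foot",Ro.from_euler("z",-SY,degrees=True).apply(f-O),rel(s,*pose(O,SY,[24,-8,11],36)))
E
```

```text
17.3 [ 4.9 -0.6 -0.5] M [-0.19 -0.33  0.05] foot [   4.8 -353.    12.7] open 0.245 [-0.32 -0.45 -0.67  0.72  0.04  1.51]
stand foot [25.1676494  -9.03230701 12.74514598] [ 0.009 -0.013  0.007  0.002  0.    -0.   ]
```

>>> {"api": "servo_tool", "payload": {"steps": [[0,-0.008,0.012,0,0,0],[0,-0.01,0.022,0,0,0],[0,-0.01,0.022,0,0,0]]}}

```text
time: 17.68
tcp_pos: [560.5, -171.3, 115.0]
tcp_rot: [0.749, 0.584, 0.192, 0.246]
ft_force: [-4.9, 0.7, 11.2]
opening: 0.242
grasp_force: 81.6
```

```bash
python3 st.py; python3 - <<'E'
from h import *
from station import robot
s=robot.get_state()
R=Ro.from_quat(s["tcp_rot"]).as_matrix();f=s["tcp_pos"]+128*R[:,2]
print("stand foot",Ro.from_euler("z",-SY,degrees=True).apply(f-O),rel(s,*pose(O,SY,[24,-8,11],36)))
E
```

```text
17.675 [-4.9  0.7 11.2] M [-0.05  0.04  0.12] foot [   5.6 -353.2   11.9] open 0.242 [-0.32 -0.45 -0.67  0.72  0.04  1.51]
stand foot [26.04123551 -9.02951926 11.89587974] [ 0.009 -0.014 -0.005  0.002  0.    -0.   ]
```

>>> {"api": "servo_tool", "payload": {"steps": [[0,0,0,0,0,0],[0,0,0,0,0,0],[0,0,0,0,0,0],[0,0,0,0,0,0],[0,0,0,0,0,0],[0,0,0,0,0,0]], "gripper": 1}}

```text
time: 18.42
tcp_pos: [559.7, -171.1, 112.7]
tcp_rot: [0.75, 0.584, 0.191, 0.245]
ft_force: [0.2, 0.5, 0.2]
opening: 0.999
grasp_force: 0.0
```

>>> {"api": "servo_tool", "payload": {"steps": [[0,0,-0.1,0,0,0],[0,0,-0.3,0,0,0],[0,0,-0.6,0,0,0],[0,0,-0.95,0,0,0],[0,0,-0.95,0,0,0]]}}

```text
time: 19.05
tcp_pos: [505.6, -157.5, 193.5]
tcp_rot: [0.749, 0.584, 0.192, 0.247]
ft_force: [1.0, -0.4, 0.2]
opening: 1.003
grasp_force: 0.0
```

```bash
python3 st.py; python3 - <<'E'
from h import *
from station import robot
c=robot.camera_info("wrist");im=robot.snapshot("wrist")[:,:,::-1];cv2.imwrite("pics/w9.png",im);np.savez("w9.npz",**c)
B=Ro.from_euler("z",SY,degrees=True);l=np.radians(36);ox=np.array([np.cos(l),0,np.sin(l)]);oz=np.array([-np.sin(l),0,np.cos(l)])
pr=lambda x,y,z:proj(c,O+B.apply(np.array([25,-9,11])+x*ox+z*oz+[0,y,0])).round(1)
print("pred bar",[pr(*q) for q in((-11,65,170),(11,65,170),(11,-65,170),(-11,-65,170))],"board",[pr(*q) for q in((5,85,160),(5,-85,160))])
h,s,v=cv2.split(cv2.cvtColor(im,cv2.COLOR_BGR2HSV))
m=((h<14)&(s>150)&(v>90)).astype(np.uint8)
n,L,st,ce=cv2.connectedComponentsWithStats(m)
print("orange",[(st[i].tolist()) for i in range(1,n) if st[i,4]>25])
for r in(130,170,210): print(r,[tuple(im[r,x]) for x in range(255,310,5)])
# stand edge and lip in the same image
print("lip",[proj(c,O+B.apply([35,y,22])).round(1) for y in(110,-110)],"upright",[proj(c,O+B.apply([-40,y,85])).round(1) for y in(110,-110)])
E
```

```text
19.05 [ 1.  -0.4  0.2] M [0.22 0.48 0.03] foot [ -49.1 -339.5   90.6] open 1.003 [-0.33 -0.62 -0.62  0.94  0.05  1.51]
pred bar [array([265.5, 129.2]), array([301.4, 129.2]), array([298.8, 312.7]), array([268.7, 312.9])] board [array([291.3,  95.7]), array([290.1, 327.4])]
orange [[224, 56, 75, 242, 8783], [136, 168, 47, 13, 306], [162, 186, 10, 7, 35], [158, 203, 17, 13, 97], [145, 216, 37, 14, 192]]
130 [(np.uint8(21), np.uint8(22), np.uint8(96)), (np.uint8(14), np.uint8(19), np.uint8(94)), (np.uint8(21), np.uint8(23), np.uint8(94)), (np.uint8(101), np.uint8(152), np.uint8(202)), (np.uint8(96), np.uint8(145), np.uint8(193)), (np.uint8(93), np.uint8(138), np.uint8(186)), (np.uint8(94), np.uint8(145), np.uint8(190)), (np.uint8(91), np.uint8(142), np.uint8(188)), (np.uint8(103), np.uint8(155), np.uint8(207)), (np.uint8(145), np.uint8(206), np.uint8(237)), (np.uint8(144), np.uint8(204), np.uint8(237))]
170 [(np.uint8(27), np.uint8(26), np.uint8(98)), (np.uint8(12), np.uint8(21), np.uint8(94)), (np.uint8(28), np.uint8(38), np.uint8(93)), (np.uint8(114), np.uint8(176), np.uint8(226)), (n
[... 241 characters left out ...]
8(149), np.uint8(212), np.uint8(240)), (np.uint8(141), np.uint8(200), np.uint8(235))]
210 [(np.uint8(17), np.uint8(25), np.uint8(96)), (np.uint8(23), np.uint8(27), np.uint8(97)), (np.uint8(19), np.uint8(20), np.uint8(95)), (np.uint8(71), np.uint8(105), np.uint8(139)), (np.uint8(75), np.uint8(110), np.uint8(144)), (np.uint8(74), np.uint8(109), np.uint8(142)), (np.uint8(97), np.uint8(145), np.uint8(195)), (np.uint8(111), np.uint8(171), np.uint8(221)), (np.uint8(122), np.uint8(186), np.uint8(232)), (np.uint8(138), np.uint8(195), np.uint8(232)), (np.uint8(142), np.uint8(200), np.uint8(235))]
lip [array([295.8,  72.6]), array([294.2, 259.4])] upright [array([271.1,  55.4]), array([274. , 301.2])]
```

>>> {"api": "servo_tool", "payload": {"steps": [[0,0.2,-0.3,0,0,0],[0,0.4,-0.6,0,0,0],[0,0.4,-0.6,0,0,0],[0,0.4,-0.6,0,0,0],[0,0.4,-0.6,0,0,0],[0,0.4,-0.6,0,0,0]]}}

```text
time: 19.85
tcp_pos: [502.1, -156.5, 260.3]
tcp_rot: [0.75, 0.584, 0.19, 0.244]
ft_force: [-1.1, -0.7, -0.1]
opening: 0.999
grasp_force: 0.0
```

```bash
python3 st.py; python3 - <<'E'
from h import *
from station import robot
def orange(im):
    h,s,v=cv2.split(cv2.cvtColor(im,cv2.COLOR_BGR2HSV));m=((h>5)&(h<14)&(s>170)&(v>100)).astype(np.uint8);m[:150]=0;m[250:]=0;m[:,:215]=0;m[:,270:]=0
    n,L,st,ce=cv2.connectedComponentsWithStats(m);i=1+st[1:,4].argmax()
    k=cv2.findContours((L==i).astype(np.uint8),cv2.RETR_EXTERNAL,cv2.CHAIN_APPROX_NONE)[0][0]
    return st[i].tolist(),cv2.approxPolyDP(k,2.5,True)[:,0].tolist()
print(orange(cv2.imread("pics/scene0.png")));print(orange(robot.snapshot("scene")[:,:,::-1].copy()))
c=robot.camera_info("scene");B=Ro.from_euler("z",SY,degrees=True);l=np.radians(36);ox=np.array([np.cos(l),0,np.sin(l)]);oz=np.array([-np.sin(l),0,np.cos(l)])
for y0 in(-20,-9): print([proj(c,O+B.apply(np.array([25,y0,11])+5*ox+z*oz+[0,y,0])).round(1).tolist() for y,z in((85,10),(-85,10),(-85,160),(85,160))])
E
```

```text
19.85 [-1.1 -0.7 -0.1] M [ 0.1   0.52 -0.02] foot [ -53.3 -338.3  156.8] open 0.999 [-0.33 -0.6  -0.47  1.07  0.05  1.51]
([222, 182, 37, 59, 582], [[243, 182], [222, 213], [224, 219], [231, 221], [233, 232], [235, 229], [232, 228], [236, 226], [235, 233], [242, 232], [237, 235], [240, 235], [237, 240], [242, 233], [239, 216], [247, 212], [254, 216], [258, 214], [249, 209], [241, 189]])
([223, 184, 29, 55, 410], [[244, 184], [223, 215], [226, 221], [232, 222], [231, 226], [233, 220], [238, 225], [234, 228], [241, 228], [240, 234], [235, 235], [236, 230], [232, 228], [231, 231], [234, 235], [240, 234], [241, 238], [239, 216], [251, 213], [246, 209], [249, 207], [242, 192]])
[[234.4, 245.1], [223.0, 211.0], [246.0, 175.9], [260.2, 208.1]]
[[235.2, 247.5], [223.6, 213.1], [246.8, 177.8], [261.2, 210.4]]
```

```bash
python3 -c "
from station import robot
print(robot.job_done())"
```

```text
the job is handed in; nothing more can be done
None
```

The job is handed in at about 20 s on the robot's clock: all five washers are in the catch tray, and the scraper is leaning on its red stand with the gripper clear, about 11 mm along the stand from where it started.

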